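# Stroke-check two air cylinders and scrap the one that sticks

### The arm

A 6-joint arm with a two-finger parallel gripper is mounted at the origin on the work surface; the furniture and walls round the work are solid. World frame = base frame: x ahead of the robot, y to its left, z up, the work surface at z = 0. Lengths are in m, angles in rad, forces in N, time in s.
With the tool pointing down it reaches from about 0.325 to 0.775 m from the base axis. Payload 5.5 kg.
Tool frame: the origin (TCP) lies at the very end of the fingers, on their centre line; the grasp point (between the pads) lies 19 mm behind it (grip_point_offset is the distance from the TCP to the grasp point, in m); z points along the fingers, y is the line along which they close (so a half turn about z gives the same grasp; the last joint's range is limited). The gripper opens to 88 mm and grips with 3 to 60 N. Pads are 20 mm wide; open, the fingers measure 115 mm over their backs; the gripper's body (75 mm by 178 mm) begins 61 mm behind the grasp point.
Start: joints at [0.64, 0.091, 1.231, -0, 1.82, -0.057], TCP at [0.46, 0.385, 0.223] pointing down, gripper open.
Joint ranges: [-2.87, 2.87], [-0.86, 2.18], [0.17, 2.46], [-1.51, 4.65], [0.06, 2.69], [-2.65, 2.65]. Speed limits (rad/s): [2.57, 2.57, 3.01, 3.14, 3.14, 3.14].

### API

Orientations are given as a unit quaternion [x, y, z, w].
In Python, from station import * gives the robot as it stands. The module is installed in compiled form; this text tells all that it offers.
- The arm moves only by the shell command python3 -m pendant 'ROWS' [FORCE]. ROWS is JSON, a list of rows, each an object of numbers: "claw": the closure in counts, from 0 (fully open) to 255 (shut); "tx", "ty", "tz": the shift along the world's x, y, z in m; "ax", "ay", "az": the turn, a rotation vector about the world's x, y, z in rad. A call has 1 to 20 rows; each row is the pose to reach, as a shift and turn from the pose commanded when the call began; what a row does not reach only later rows make up. A row lasts 1/12 s, in which the tool goes at most 41.7 mm and 7.16 degrees, less where a joint would pass 70% of its speed; a pose out of reach is approached as far as the arm can. A call with a gripper value outside its range is refused whole. The fingers move at their own pace and stop on an object; FORCE is the grip in N (left out, the last holds). Time passes only in rows, so rows that repeat a pose let the fingers close. It gives the time, the measured TCP pose, the force, the opening and the grip force at its end, in the units of the state.
- read_state(): the state, without advancing time (a new reading comes with each control period).
- camera(name): name is "scene" or "top" or "wrist"; returns the picture (480x640x3 uint8, red, green, blue); there is no depth.
- get_calibration(name): a dict with "vfov" (degrees; the focal length in pixels is half the picture's height over the tangent of half this angle, whatever the lens; pixels are square), "cx", "cy" (the principal point, pixels), "distortion" ([k1, k2, p1, p2, k3] as OpenCV has them; the pictures are not rectified), "R" (3x3) and "t" (3): a world point X has camera coordinates R X + t. Camera axes: x right, y down, z forward; pixel columns grow to the right and rows downward; lengths in m; the calibration is good to about 2 mm. A picture is of the moment at which its call begins: read the wrist's pose just before it. get_calibration takes no time and is no camera call; for the wrist camera it gives the pose at the moment of the call.
- job_done(): hands the job in; it is judged then, once.
The state is a dict: "clock": time; "joint_pos": joint angles; "qd": joint speeds; "effort": joint torques, N m; "ee_pos": TCP position; "tool_rot": TCP orientation; "ft_force": force on the tool from outside, world axes, zero at the start; "moment": the same for the moment, N m; "opening": opening from 0.0 (shut) to 1.0 (fully open); "gripper_force": force on a finger pad.
Only numpy, scipy, OpenCV 4.12 (cv2) and the standard library are available. Lean on these libraries where they do the work, as an engineer would, in place of code of your own. Each camera call takes 0.05 s, during which the arm holds its last target. There are 200 camera calls.

### The job

Two small air cylinders stand in the wooden checking board with their rods out. Push each rod down as far as it will go; one of them jams part way. Then lift the cylinder whose rod jams out of the board, set it gently down upright in the shallow steel scrap tray and let go, leaving the good cylinder in its recess with its rod fully home.

Things in the scene. Friction and masses are not known exactly. Their poses are not given: they have to be found in the camera images.
- cyl_a_mid (a point): Middle of a loose air cylinder (0.29 kg), upright: square aluminium body 40x40x52 mm in a 10 mm deep recess of an 18 mm plywood board. Point on its axis, 38 mm above its underside, 14 below the body's top; x, y square to its flat sides. Grip the body here. On top a steel rod with a round pad 24 mm wide, pad face 37 mm above this point less joint rod_a. May be the good or the jamming one.
- rod_a (a joint): How far the rod of cyl_a is pushed in (m): 0 fully out, 0.016 fully home (pad down on the body's collar); starts at 0 to 0.003. No spring: moves at about 3 to 5 N and stays where left. One of the two rods jams hard at 0.006, the other goes to 0.016.
- cyl_b_mid (a point): The same point of the other air cylinder, 110 mm from the first in the same board, identical in looks and size (pad face 37 mm above this point, less rod_b). May be the good or the jamming one.
- rod_b (a joint): How far the rod of cyl_b is pushed in, as for rod_a.
- tray: Shallow open steel tray, fixed, 170 (its x) x 140 (its y) mm, walls 16 mm high, floor 3 mm thick. Origin: centre of its underside, on the bench. A loose hex nut lies in its +x +y corner; the middle is free. Between tray and board stands a closed tool box 163 mm high with pliers on top (to 180 mm): pass over it with 200 mm or more under what is carried.

How it is judged:
By the outcome, as a careful person would: the job done as asked, in the order asked, and still so for the second after the job is handed in, with the robot touching nothing.
It also fails if it takes over 61 s, if anything falls off the work surface, if the arm or the gripper's body presses on something with over 40 N, if the wrist force passes 120 N, or if a joint passes its speed limit or range.

## Working session

There is one attempt and no reset: what is moved stays moved. The work goes in short steps, Python scripts to look and compute and a shell command to move; the robot and the scene stay as the last step left them, time stands still between calls to the robot, and variables do not carry over. Pictures are saved under pics/ and viewed, at most 10 in all, crops included, and the job is handed in when it is done.

```bash
mkdir -p pics; python3 - <<'E'
from station import *
import cv2,numpy as np
s=read_state();print(s)
for n in("scene","top"):
    c=get_calibration(n);print(n,{k:np.round(v,4).tolist() for k,v in c.items()})
    cv2.imwrite(f"pics/{n}0.png",camera(n)[:,:,::-1])
E
```

```text
{'clock': 0.0, 'joint_pos': array([ 6.40306100e-01,  9.18337762e-02,  1.23191690e+00, -4.00815344e-05,
        1.81976865e+00, -5.67019900e-02]), 'qd': array([-7.52226573e-04,  7.91291941e-05, -1.84994414e-03,  1.04205910e-03,
       -6.14945719e-04,  8.28466545e-04]), 'effort': array([-3.36464082e-04, -4.46434343e+01, -4.06458414e+01,  6.98116911e-02,
        2.90713093e-02, -1.70087164e-04]), 'ee_pos': array([0.45982887, 0.38496327, 0.22150437]), 'tool_rot': array([ 4.23131625e-01,  9.06067713e-01, -8.57554021e-04, -4.39317119e-04]), 'ft_force': array([-0.13809344,  0.64719932, -0.13040289]), 'moment': array([ 0.00791445,  0.02871099, -0.00070372]), 'gripper_force': 0.0, 'opening': 1.0012868402706214}
scene {'vfov': 45.1219, 'cx': 310.2793, 'cy': 240.2466, 'distortion': [-0.1242, 0.0, 0.0, 0.0, 0.0], 'R': [[0.6034, -0.7973, 0.0125], [-0.608, -0.4702, -0.6398], [0.516, 0.3785, -0.7685]], 't': [-0.2574, 0.401, 0.9963]}
top {'vfov': 44.5966, 'cx': 310.7125, 'cy': 239.7514, 'distortion': [-0.1987, 0.0, 0.0, 0.0, 0.0], 'R': [[0.0697, -0.9976, 0.0046], [-0.9775, -0.0692, -0.1993], [0.1991, 0.0093, -0.9799]], 't': [0.0664, 0.5209, 1.1678]}
```

View pics/top0.png

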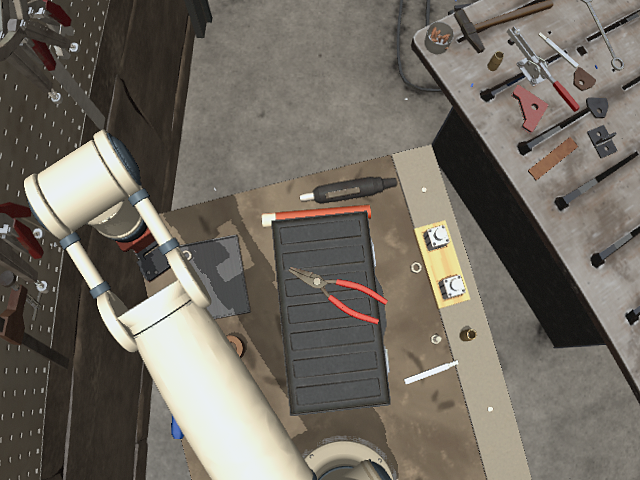

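View pics/scene0.png

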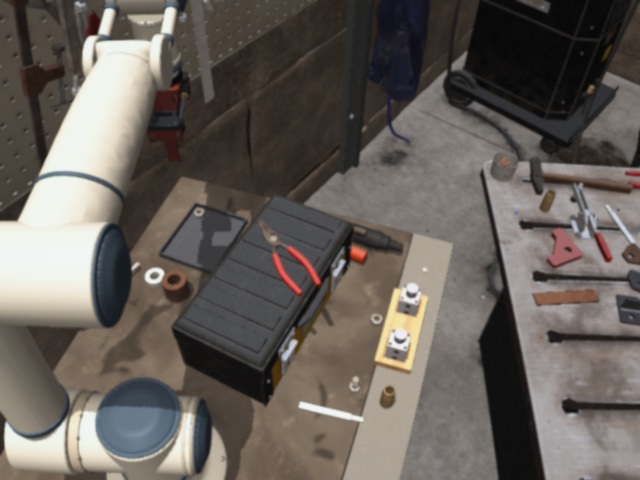

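The top view shows the cylinders near (437,237) and (453,287), and the tray near (205,278) with the nut at (187,255). In the scene view the pads are near (412,289) and (400,335), and the tray near (203,238). I'll zoom in next.

```bash
cat > h.py <<'E'
from station import *
import cv2,numpy as np
def ray(c,uv):
    f=240/np.tan(np.radians(c["vfov"]/2));K=np.array([[f,0,c["cx"]],[0,f,c["cy"]],[0,0,1]])
    p=cv2.undistortPoints(np.array([[uv]],float),K,np.array(c["distortion"],float))[0,0]
    R=np.array(c["R"]);return -R.T@np.array(c["t"]),R.T@np.array([p[0],p[1],1])
def plane(c,uv,z):
    o,d=ray(c,uv);return o+d*(z-o[2])/d[2]
def tri(ca,a,cb,b):
    o1,d1=ray(ca,a);o2,d2=ray(cb,b);s=np.linalg.lstsq(np.c_[d1,-d2],o2-o1,rcond=None)[0]
    p,q=o1+s[0]*d1,o2+s[1]*d2;return (p+q)/2,np.linalg.norm(p-q)
E
python3 - <<'E'
import cv2,numpy as np
t=cv2.imread("pics/top0.png");s=cv2.imread("pics/scene0.png")
f=lambda i,x,y,w,h,k:cv2.resize(i[y:y+h,x:x+w],None,fx=k,fy=k,interpolation=cv2.INTER_CUBIC)
a=f(t,405,215,75,100,4);b=f(s,370,275,75,100,4)
c=f(t,140,225,120,100,2);d=f(s,150,170,120,100,2)
im=np.zeros((600,620,3),np.uint8);im[:400,:300]=a;im[:400,310:610]=b;im[400:,:240]=c;im[400:,310:550]=d
cv2.imwrite("pics/z.png",im)
E
```

```text
(no output)
```

View pics/z.png

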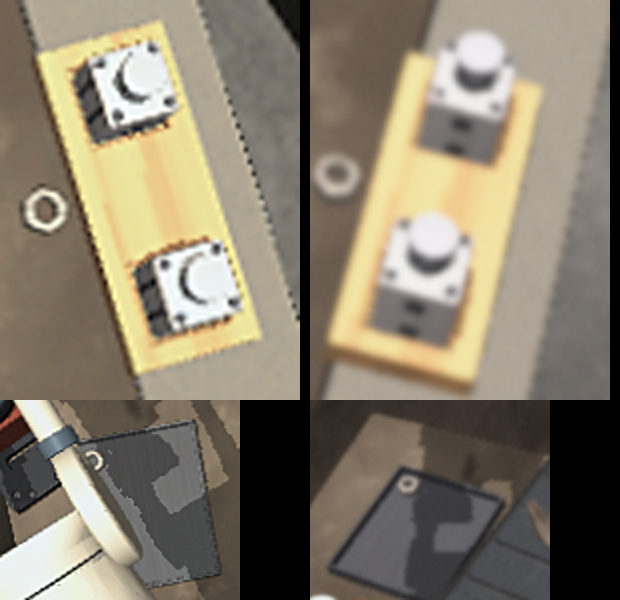

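```bash
python3 - <<'E'
from h import *
np.set_printoptions(precision=4,suppress=True)
T=get_calibration("top");S=get_calibration("scene")
z=lambda x,y,k,ox,oy:((x+.5)/k-.5+ox,(y+.5)/k-.5+oy)
for scr in ([(96,62),(152,47),(168,103),(118,117)],[(165,265),(218,250),(233,303),(181,318)]):
    p=np.array([plane(T,z(*q,4,405,215),.06) for q in scr]);print("top",p.mean(0),[np.linalg.norm(p[i]-p[i-1]).round(4) for i in range(4)],"yaw",np.degrees(np.arctan2(*(p[3]-p[0])[1::-1])),np.degrees(np.arctan2(*(p[2]-p[1])[1::-1])),np.degrees(np.arctan2(*(p[1]-p[0])[1::-1])))
for q in [(170,47),(124,232)]: print("padS",plane(S,z(*q,4,370,275),.081))
b=np.array([plane(T,z(*q,4,405,215),.018) for q in [(40,55),(162,22),(260,338),(140,373)]]);print("board",b,"long yaw",np.degrees(np.arctan2(*(b[3]-b[0])[1::-1])),np.degrees(np.arctan2(*(b[2]-b[1])[1::-1])))
for q,r in zip([(402,467),(505,498),(435,600),(330,570)],range(4)): print("trayS",plane(S,z(q[0]-310,q[1]-400,2,150,170),.016))
for q in [(193,422),(219,577)]: print("trayT",plane(T,z(q[0],q[1]-400,2,140,225),.016))
print("nutS",plane(S,z(98,84,2,150,170),.005))
p=[[tri(T,(a),S,b)] for a,b in [((441,234),z(170,47,4,370,275))]]
E
```

```text
top [ 0.542  -0.1629  0.06  ] [np.float64(0.0312), np.float64(0.0315), np.float64(0.0309), np.float64(0.0281)] yaw -156.34814710918207 -162.57626574407539 -70.96808329144991
top [ 0.4378 -0.2007  0.06  ] [np.float64(0.0286), np.float64(0.0295), np.float64(0.0285), np.float64(0.0289)] yaw -161.0424457789286 -162.2491294445511 -70.95180678838271
padS [ 0.5482 -0.1633  0.081 ]
padS [ 0.4424 -0.2011  0.081 ]
board [[ 0.563  -0.12    0.018 ]
 [ 0.5863 -0.187   0.018 ]
 [ 0.4166 -0.2452  0.018 ]
 [ 0.394  -0.1803  0.018 ]] long yaw -160.3671856542248 -161.05421458134492
trayS [0.4865 0.3915 0.016 ]
trayS [0.5247 0.26   0.016 ]
trayS [0.365  0.2222 0.016 ]
trayS [0.3232 0.3443 0.016 ]
trayT [0.5198 0.2639 0.016 ]
trayT [0.3557 0.2211 0.016 ]
nutS [0.4773 0.3745 0.005 ]
```

The geometry agrees: spacing 111 mm, yaw about 20°, tray centre about (0.424, 0.304) with yaw about 15°. I'll hover above the board and look with the wrist camera.

```bash
python3 -m pendant '[{"tx":0.0,"ty":-0.04,"tz":0.03,"claw":0},{"tx":0.03,"ty":-0.565,"tz":0.03,"az":-0.353},{"tx":0.03,"ty":-0.565,"tz":0.03,"az":-0.353},{"tx":0.03,"ty":-0.565,"tz":0.03,"az":-0.353},{"tx":0.03,"ty":-0.565,"tz":0.03,"az":-0.353},{"tx":0.03,"ty":-0.565,"tz":0.03,"az":-0.353},{"tx":0.03,"ty":-0.565,"tz":0.03,"az":-0.353},{"tx":0.03,"ty":-0.565,"tz":0.03,"az":-0.353},{"tx":0.03,"ty":-0.565,"tz":0.03,"az":-0.353},{"tx":0.03,"ty":-0.565,"tz":0.03,"az":-0.353},{"tx":0.03,"ty":-0.565,"tz":0.03,"az":-0.353},{"tx":0.03,"ty":-0.565,"tz":0.03,"az":-0.353},{"tx":0.03,"ty":-0.565,"tz":0.03,"az":-0.353},{"tx":0.03,"ty":-0.565,"tz":0.03,"az":-0.353},{"tx":0.03,"ty":-0.565,"tz":0.03,"az":-0.353},{"tx":0.03,"ty":-0.565,"tz":0.03,"az":-0.353},{"tx":0.03,"ty":-0.565,"tz":0.03,"az":-0.353},{"tx":0.03,"ty":-0.565,"tz":0.03,"az":-0.353},{"tx":0.03,"ty":-0.565,"tz":0.03,"az":-0.353}]'
python3 - <<'E'
from h import *
import json
s=read_state();print(s["clock"],s["ee_pos"],s["tool_rot"],s["ft_force"])
c=get_calibration("wrist");json.dump({k:np.array(v).tolist() for k,v in c.items()},open("w1.json","w"))
cv2.imwrite("pics/w1.png",camera("wrist")[:,:,::-1]);cv2.imwrite("pics/top1.png",camera("top")[:,:,::-1])
E
```

```text
0.1 [0.4598476  0.38498024 0.22162539] [ 4.23145054e-01  9.06061525e-01 -7.74840750e-04 -4.19160554e-04] [ 0.76695941 -0.96966742  0.47676808]invalid input at $[0]: expected keys claw, tx, ty, tz, ax, ay, az
```

View pics/w1.png

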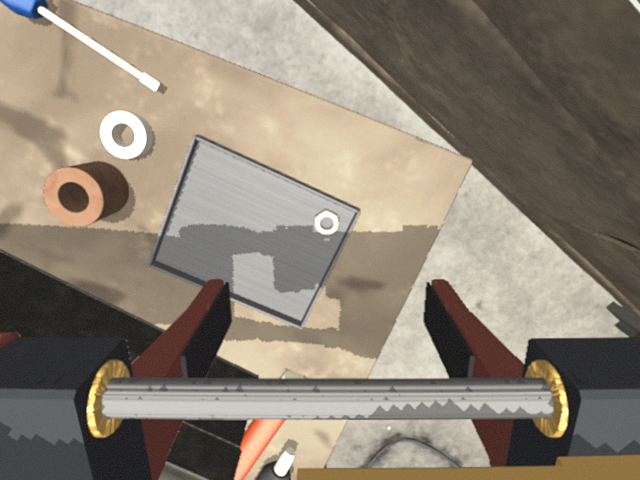

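The call was refused because every row needs all the keys. The picture is still useful: it shows the whole tray, rim corners at (197,137), (358,210), (302,326) and (152,264), with the nut at (326,222).

```bash
python3 - <<'E'
from h import *
import json
c=json.load(open("w1.json"))
p=np.array([plane(c,q,.016) for q in [(197,137),(358,210),(302,326),(152,264)]]);print(p.round(4),p.mean(0).round(4),[np.linalg.norm(p[i]-p[i-1]).round(4) for i in range(4)],"nut",plane(c,(326,222),.008).round(4))
for i in range(4):
    d=p[i]-p[i-1];print(np.degrees(np.arctan2(d[1],d[0])).round(1))
E
python3 -m pendant '[{"claw":0,"tx":0,"ty":-0.04,"tz":0.03,"ax":0,"ay":0,"az":0},{"claw":0,"tx":0.03,"ty":-0.565,"tz":0.03,"ax":0,"ay":0,"az":-0.353},{"claw":0,"tx":0.03,"ty":-0.565,"tz":0.03,"ax":0,"ay":0,"az":-0.353},{"claw":0,"tx":0.03,"ty":-0.565,"tz":0.03,"ax":0,"ay":0,"az":-0.353},{"claw":0,"tx":0.03,"ty":-0.565,"tz":0.03,"ax":0,"ay":0,"az":-0.353},{"claw":0,"tx":0.03,"ty":-0.565,"tz":0.03,"ax":0,"ay":0,"az":-0.353},{"claw":0,"tx":0.03,"ty":-0.565,"tz":0.03,"ax":0,"ay":0,"az":-0.353},{"claw":0,"tx":0.03,"ty":-0.565,"tz":0.03,"ax":0,"ay":0,"az":-0.353},{"claw":0,"tx":0.03,"ty":-0.565,"tz":0.03,"ax":0,"ay":0,"az":-0.353},{"claw":0,"tx":0.03,"ty":-0.565,"tz":0.03,"ax":0,"ay":0,"az":-0.353},{"claw":0,"tx":0.03,"ty":-0.565,"tz":0.03,"ax":0,"ay":0,"az":-0.353},{"claw":0,"tx":0.03,"ty":-0.565,"tz":0.03,"ax":0,"ay":0,"az":-0.353},{"claw":0,"tx":0.03,"ty":-0.565,"tz":0.03,"ax":0,"ay":0,"az":-0.353},{"claw":0,"tx":0.03,"ty":-0.565,"tz":0.03,"ax":0,"ay":0,"az":-0.353},{"claw":0,"tx":0.03,"ty":-0.565,"tz":0.03,"ax":0,"ay":0,"az":-0.353},{"claw":0,"tx":0.03,"ty":-0.565,"tz":0.03,"ax":0,"ay":0,"az":-0.353},{"claw":0,"tx":0.03,"ty":-0.565,"tz":0.03,"ax":0,"ay":0,"az":-0.353},{"claw":0,"tx":0.03,"ty":-0.565,"tz":0.03,"ax":0,"ay":0,"az":-0.353}]'
python3 - <<'E'
from h import *
import json
s=read_state();print(s["clock"],s["ee_pos"],s["tool_rot"],s["ft_force"])
c=get_calibration("wrist");json.dump({k:np.array(v).tolist() for k,v in c.items()},open("w2.json","w"))
cv2.imwrite("pics/w2.png",camera("wrist")[:,:,::-1])
E
```

```text
[[0.3282 0.3557 0.016 ]
 [0.485  0.3985 0.016 ]
 [0.5222 0.2673 0.016 ]
 [0.3636 0.2246 0.016 ]] [0.4248 0.3115 0.016 ] [np.float64(0.1359), np.float64(0.1625), np.float64(0.1363), np.float64(0.1642)] nut [0.4706 0.3681 0.008 ]
105.1
15.2
-74.2
-164.9
clock: 1.7
ee_pos: [0.4902, -0.1787, 0.2528]
tool_rot: [0.575, 0.818, 0.0, 0.0]
ft_force: [0.1, 0.0, -0.8]
opening: 1.004
gripper_force: 0.0
1.7 [ 0.49018994 -0.17867856  0.25276988] [5.75065950e-01 8.18107030e-01 2.04202196e-04 1.05934145e-05] [ 0.11455506  0.02267917 -0.75278523]
```

View pics/w2.png

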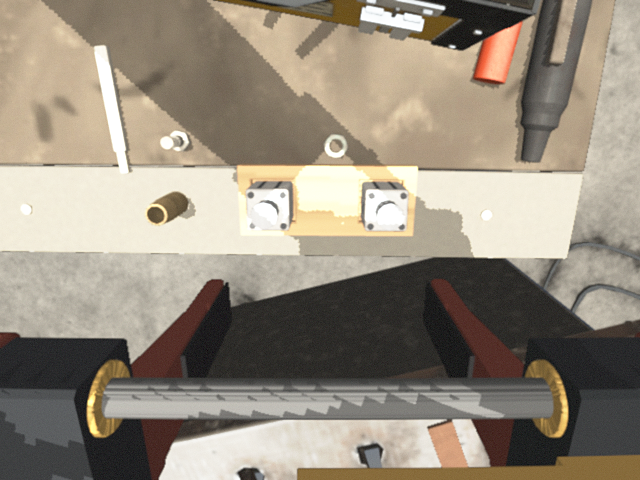

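The wrist view shows the body tops at about (270,210) and (385,210), square to the image. I'll take one zoom for the screw positions.

```bash
python3 - <<'E'
import cv2
i=cv2.imread("pics/w2.png");cv2.imwrite("pics/w2z.png",cv2.resize(i[160:245,232:422],None,fx=4,fy=4,interpolation=cv2.INTER_CUBIC))
E
```

```text
(no output)
```

View pics/w2z.png

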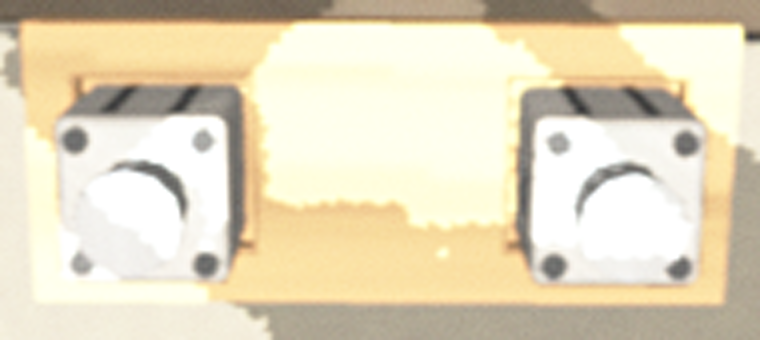

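```bash
python3 - <<'E'
from h import *
import json
c=json.load(open("w2.json"))
z=lambda x,y:((x+.5)/4-.5+232,(y+.5)/4-.5+160)
m=[]
for q in ([(74,140),(203,140),(206,264),(82,263)],[(558,143),(686,143),(679,267),(554,266)]):
    p=np.array([plane(c,z(*a),.06) for a in q]);m.append(p.mean(0));print(p.mean(0).round(4),[np.linalg.norm(p[i]-p[i-1]).round(4) for i in range(4)])
d=m[1]-m[0];print(np.linalg.norm(d),np.degrees(np.arctan2(d[1],d[0])))
E
```

```text
[ 0.4384 -0.201   0.06  ] [np.float64(0.029), np.float64(0.0294), np.float64(0.0293), np.float64(0.0289)]
[ 0.5423 -0.1643  0.06  ] [np.float64(0.029), np.float64(0.0292), np.float64(0.0293), np.float64(0.0292)]
0.11011242264800228 19.44685444382531
```

Both cylinders are pinned down: 110.1 mm apart, at (0.5423,-0.1643) and (0.4384,-0.2010). I'll push the first one with closed fingers.

```bash
python3 -m pendant '[{"claw":255,"tx":0.026,"ty":0.007,"tz":0,"ax":0,"ay":0,"az":0},{"claw":255,"tx":0.052,"ty":0.0144,"tz":-0.02,"ax":0,"ay":0,"az":0},{"claw":255,"tx":0.052,"ty":0.0144,"tz":-0.05,"ax":0,"ay":0,"az":0},{"claw":255,"tx":0.052,"ty":0.0144,"tz":-0.08,"ax":0,"ay":0,"az":0},{"claw":255,"tx":0.052,"ty":0.0144,"tz":-0.11,"ax":0,"ay":0,"az":0},{"claw":255,"tx":0.052,"ty":0.0144,"tz":-0.135,"ax":0,"ay":0,"az":0},{"claw":255,"tx":0.052,"ty":0.0144,"tz":-0.15,"ax":0,"ay":0,"az":0},{"claw":255,"tx":0.052,"ty":0.0144,"tz":-0.158,"ax":0,"ay":0,"az":0},{"claw":255,"tx":0.052,"ty":0.0144,"tz":-0.158,"ax":0,"ay":0,"az":0},{"claw":255,"tx":0.052,"ty":0.0144,"tz":-0.158,"ax":0,"ay":0,"az":0},{"claw":255,"tx":0.052,"ty":0.0144,"tz":-0.158,"ax":0,"ay":0,"az":0}]' 20
```

```text
clock: 2.67
ee_pos: [0.543, -0.1653, 0.0967]
tool_rot: [0.575, 0.818, 0.0, 0.001]
ft_force: [-0.1, 0.1, 0.2]
opening: 0.202
gripper_force: 0.0
```

```bash
python3 -m pendant '[{"claw":255,"tx":0,"ty":0,"tz":0,"ax":0,"ay":0,"az":0},{"claw":255,"tx":0,"ty":0,"tz":0,"ax":0,"ay":0,"az":0},{"claw":255,"tx":0,"ty":0,"tz":0,"ax":0,"ay":0,"az":0},{"claw":255,"tx":0,"ty":0,"tz":-0.004,"ax":0,"ay":0,"az":0},{"claw":255,"tx":0,"ty":0,"tz":-0.008,"ax":0,"ay":0,"az":0},{"claw":255,"tx":0,"ty":0,"tz":-0.011,"ax":0,"ay":0,"az":0},{"claw":255,"tx":0,"ty":0,"tz":-0.014,"ax":0,"ay":0,"az":0},{"claw":255,"tx":0,"ty":0,"tz":-0.016,"ax":0,"ay":0,"az":0},{"claw":255,"tx":0,"ty":0,"tz":-0.016,"ax":0,"ay":0,"az":0},{"claw":255,"tx":0,"ty":0,"tz":-0.016,"ax":0,"ay":0,"az":0}]'
```

```text
clock: 3.5
ee_pos: [0.542, -0.1654, 0.0783]
tool_rot: [0.576, 0.818, -0.0, -0.0]
ft_force: [0.5, -0.5, -0.3]
opening: 0.005
gripper_force: 0.0
```

```bash
python3 -m pendant '[{"claw":255,"tx":0,"ty":0.001,"tz":-0.001,"ax":0,"ay":0,"az":0},{"claw":255,"tx":0,"ty":0.001,"tz":-0.002,"ax":0,"ay":0,"az":0},{"claw":255,"tx":0,"ty":0.001,"tz":-0.003,"ax":0,"ay":0,"az":0},{"claw":255,"tx":0,"ty":0.001,"tz":-0.003,"ax":0,"ay":0,"az":0}]'
```

```text
clock: 3.83
ee_pos: [0.5421, -0.1646, 0.0757]
tool_rot: [0.576, 0.818, -0.0, 0.0]
ft_force: [-0.7, -1.6, 2.7]
opening: 0.005
gripper_force: 1.3
```

```bash
python3 -m pendant '[{"claw":255,"tx":0,"ty":0,"tz":-0.001,"ax":0,"ay":0,"az":0},{"claw":255,"tx":0,"ty":0,"tz":-0.002,"ax":0,"ay":0,"az":0},{"claw":255,"tx":0,"ty":0,"tz":-0.003,"ax":0,"ay":0,"az":0},{"claw":255,"tx":0,"ty":0,"tz":-0.003,"ax":0,"ay":0,"az":0}]'
```

```text
clock: 4.17
ee_pos: [0.5421, -0.1645, 0.0724]
tool_rot: [0.576, 0.818, -0.0, 0.0]
ft_force: [-1.2, -1.2, 1.0]
opening: 0.005
gripper_force: 0.7
```

```bash
python3 -m pendant '[{"claw":255,"tx":0,"ty":0,"tz":-0.001,"ax":0,"ay":0,"az":0},{"claw":255,"tx":0,"ty":0,"tz":-0.002,"ax":0,"ay":0,"az":0},{"claw":255,"tx":0,"ty":0,"tz":-0.003,"ax":0,"ay":0,"az":0},{"claw":255,"tx":0,"ty":0,"tz":-0.004,"ax":0,"ay":0,"az":0},{"claw":255,"tx":0,"ty":0,"tz":-0.005,"ax":0,"ay":0,"az":0}]'
```

```text
clock: 4.58
ee_pos: [0.5421, -0.1644, 0.0676]
tool_rot: [0.576, 0.818, 0.0, 0.0]
ft_force: [-0.3, -1.3, 2.9]
opening: 0.003
gripper_force: 1.5
```

```bash
python3 -m pendant '[{"claw":255,"tx":0,"ty":0,"tz":-0.0005,"ax":0,"ay":0,"az":0},{"claw":255,"tx":0,"ty":0,"tz":-0.001,"ax":0,"ay":0,"az":0},{"claw":255,"tx":0,"ty":0,"tz":-0.001,"ax":0,"ay":0,"az":0}]'
```

```text
clock: 4.83
ee_pos: [0.5422, -0.1644, 0.0673]
tool_rot: [0.576, 0.818, 0.0, 0.0]
ft_force: [-0.1, -0.5, 5.1]
opening: 0.003
gripper_force: 3.0
```

Force is rising at 0.067. I'll press a little more to confirm the stop.

```bash
python3 -m pendant '[{"claw":255,"tx":0,"ty":0,"tz":-0.001,"ax":0,"ay":0,"az":0},{"claw":255,"tx":0,"ty":0,"tz":-0.002,"ax":0,"ay":0,"az":0},{"claw":255,"tx":0,"ty":0,"tz":-0.002,"ax":0,"ay":0,"az":0}]'
```

```text
clock: 5.08
ee_pos: [0.5424, -0.1644, 0.0672]
tool_rot: [0.576, 0.818, 0.0, 0.001]
ft_force: [-5.5, 0.4, 14.3]
opening: 0.005
gripper_force: 6.9
```

Home stop at 0.067 with 14 N, so this is the good one. On to the second rod.

```bash
python3 -m pendant '[{"claw":255,"tx":0,"ty":0,"tz":0.015,"ax":0,"ay":0,"az":0},{"claw":255,"tx":0,"ty":0,"tz":0.04,"ax":0,"ay":0,"az":0},{"claw":255,"tx":-0.035,"ty":-0.012,"tz":0.045,"ax":0,"ay":0,"az":0},{"claw":255,"tx":-0.07,"ty":-0.025,"tz":0.045,"ax":0,"ay":0,"az":0},{"claw":255,"tx":-0.104,"ty":-0.0366,"tz":0.045,"ax":0,"ay":0,"az":0},{"claw":255,"tx":-0.104,"ty":-0.0366,"tz":0.035,"ax":0,"ay":0,"az":0},{"claw":255,"tx":-0.104,"ty":-0.0366,"tz":0.028,"ax":0,"ay":0,"az":0},{"claw":255,"tx":-0.104,"ty":-0.0366,"tz":0.022,"ax":0,"ay":0,"az":0},{"claw":255,"tx":-0.104,"ty":-0.0366,"tz":0.018,"ax":0,"ay":0,"az":0},{"claw":255,"tx":-0.104,"ty":-0.0366,"tz":0.016,"ax":0,"ay":0,"az":0},{"claw":255,"tx":-0.104,"ty":-0.0366,"tz":0.015,"ax":0,"ay":0,"az":0},{"claw":255,"tx":-0.104,"ty":-0.0366,"tz":0.015,"ax":0,"ay":0,"az":0}]'
```

```text
clock: 6.08
ee_pos: [0.4385, -0.2006, 0.0793]
tool_rot: [0.575, 0.818, 0.0, -0.0]
ft_force: [0.4, -0.5, -0.1]
opening: 0.005
gripper_force: 0.0
```

```bash
python3 -m pendant '[{"claw":255,"tx":0,"ty":0,"tz":-0.001,"ax":0,"ay":0,"az":0},{"claw":255,"tx":0,"ty":0,"tz":-0.002,"ax":0,"ay":0,"az":0},{"claw":255,"tx":0,"ty":0,"tz":-0.002,"ax":0,"ay":0,"az":0}]'
```

```text
clock: 6.33
ee_pos: [0.4386, -0.2009, 0.0779]
tool_rot: [0.576, 0.818, 0.0, 0.0]
ft_force: [0.4, 1.5, 1.3]
opening: 0.005
gripper_force: 0.7
```

```bash
python3 -m pendant '[{"claw":255,"tx":0,"ty":0,"tz":-0.001,"ax":0,"ay":0,"az":0},{"claw":255,"tx":0,"ty":0,"tz":-0.002,"ax":0,"ay":0,"az":0},{"claw":255,"tx":0,"ty":0,"tz":-0.002,"ax":0,"ay":0,"az":0}]'
```

```text
clock: 6.58
ee_pos: [0.4387, -0.2011, 0.0773]
tool_rot: [0.576, 0.818, 0.0, 0.001]
ft_force: [-0.7, 2.7, 8.5]
opening: 0.012
gripper_force: 4.2
```

```bash
python3 -m pendant '[{"claw":255,"tx":0,"ty":0,"tz":-0.001,"ax":0,"ay":0,"az":0},{"claw":255,"tx":0,"ty":0,"tz":-0.002,"ax":0,"ay":0,"az":0},{"claw":255,"tx":0,"ty":0,"tz":-0.002,"ax":0,"ay":0,"az":0}]'
```

```text
clock: 6.83
ee_pos: [0.439, -0.2013, 0.0772]
tool_rot: [0.576, 0.818, 0.0, 0.002]
ft_force: [-4.6, 2.9, 17.3]
opening: 0.009
gripper_force: 8.5
```

It jams at 0.0772 (rod at 0.006) under 17 N, so the cylinder at (0.438,-0.201) is the bad one. Lift, open, then go down around its body.

```bash
python3 -m pendant '[{"claw":255,"tx":0,"ty":0,"tz":0.015,"ax":0,"ay":0,"az":0},{"claw":0,"tx":0,"ty":0,"tz":0.035,"ax":0,"ay":0,"az":0},{"claw":0,"tx":0,"ty":0,"tz":0.035,"ax":0,"ay":0,"az":0},{"claw":0,"tx":0,"ty":0,"tz":0.035,"ax":0,"ay":0,"az":0},{"claw":0,"tx":0,"ty":0,"tz":0.035,"ax":0,"ay":0,"az":0},{"claw":0,"tx":0,"ty":0,"tz":0.035,"ax":0,"ay":0,"az":0},{"claw":0,"tx":0,"ty":0,"tz":0.035,"ax":0,"ay":0,"az":0},{"claw":0,"tx":0,"ty":0,"tz":0.035,"ax":0,"ay":0,"az":0},{"claw":0,"tx":0,"ty":0,"tz":0.035,"ax":0,"ay":0,"az":0},{"claw":0,"tx":0,"ty":0,"tz":0.035,"ax":0,"ay":0,"az":0},{"claw":0,"tx":0,"ty":0,"tz":0.035,"ax":0,"ay":0,"az":0},{"claw":0,"tx":0,"ty":0,"tz":0.035,"ax":0,"ay":0,"az":0},{"claw":0,"tx":0,"ty":0,"tz":0.035,"ax":0,"ay":0,"az":0},{"claw":0,"tx":0,"ty":0,"tz":0.035,"ax":0,"ay":0,"az":0}]'
python3 - <<'E'
from h import *
cv2.imwrite("pics/w3.png",camera("wrist")[:,:,::-1])
E
```

```text
clock: 8.0
ee_pos: [0.4381, -0.201, 0.1087]
tool_rot: [0.576, 0.818, 0.0, 0.0]
ft_force: [-0.6, -0.6, 0.3]
opening: 0.949
gripper_force: 0.0
```

View pics/w3.png

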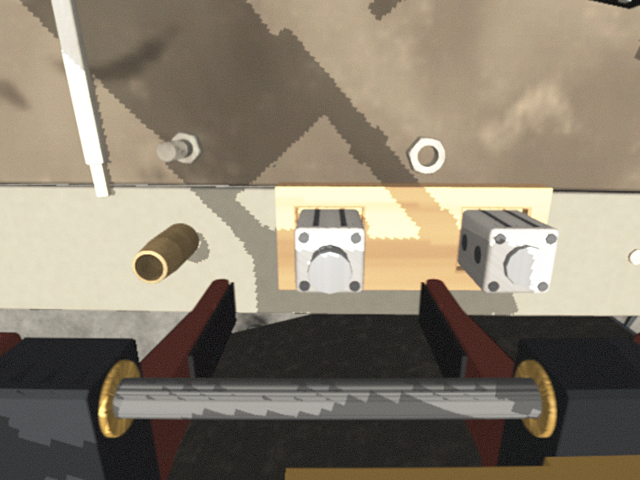

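The cylinder at (330,250) is centred between the fingers. The good one at (510,250) has its rod visibly lower, and nothing is in the way of the fingers. Descending.

```bash
python3 -m pendant '[{"claw":0,"tx":0,"ty":0,"tz":-0.02,"ax":0,"ay":0,"az":0},{"claw":0,"tx":0,"ty":0,"tz":-0.04,"ax":0,"ay":0,"az":0},{"claw":0,"tx":0,"ty":0,"tz":-0.058,"ax":0,"ay":0,"az":0},{"claw":0,"tx":0,"ty":0,"tz":-0.07,"ax":0,"ay":0,"az":0},{"claw":0,"tx":0,"ty":0,"tz":-0.077,"ax":0,"ay":0,"az":0},{"claw":0,"tx":0,"ty":0,"tz":-0.08,"ax":0,"ay":0,"az":0},{"claw":0,"tx":0,"ty":0,"tz":-0.081,"ax":0,"ay":0,"az":0},{"claw":0,"tx":0,"ty":0,"tz":-0.081,"ax":0,"ay":0,"az":0},{"claw":0,"tx":0,"ty":0,"tz":-0.081,"ax":0,"ay":0,"az":0}]'
```

```text
clock: 8.8
ee_pos: [0.4387, -0.2014, 0.0287]
tool_rot: [0.576, 0.818, 0.0, 0.001]
ft_force: [1.3, 0.3, 0.8]
opening: 0.996
gripper_force: 0.0
```

```bash
python3 -m pendant '[{"claw":200,"tx":0,"ty":0,"tz":0,"ax":0,"ay":0,"az":0},{"claw":200,"tx":0,"ty":0,"tz":0,"ax":0,"ay":0,"az":0},{"claw":200,"tx":0,"ty":0,"tz":0,"ax":0,"ay":0,"az":0},{"claw":200,"tx":0,"ty":0,"tz":0,"ax":0,"ay":0,"az":0},{"claw":200,"tx":0,"ty":0,"tz":0,"ax":0,"ay":0,"az":0},{"claw":200,"tx":0,"ty":0,"tz":0,"ax":0,"ay":0,"az":0},{"claw":200,"tx":0,"ty":0,"tz":0,"ax":0,"ay":0,"az":0},{"claw":200,"tx":0,"ty":0,"tz":0,"ax":0,"ay":0,"az":0},{"claw":200,"tx":0,"ty":0,"tz":0,"ax":0,"ay":0,"az":0},{"claw":200,"tx":0,"ty":0,"tz":0,"ax":0,"ay":0,"az":0},{"claw":200,"tx":0,"ty":0,"tz":0,"ax":0,"ay":0,"az":0}]' 25
```

```text
clock: 9.72
ee_pos: [0.4382, -0.201, 0.0276]
tool_rot: [0.576, 0.818, 0.0, 0.0]
ft_force: [0.7, 1.4, -0.2]
opening: 0.454
gripper_force: 25.0
```

Gripped at 40 mm with 25 N. Lift straight up.

```bash
python3 -m pendant '[{"claw":200,"tx":0,"ty":0,"tz":0.003,"ax":0,"ay":0,"az":0},{"claw":200,"tx":0,"ty":0,"tz":0.007,"ax":0,"ay":0,"az":0},{"claw":200,"tx":0,"ty":0,"tz":0.012,"ax":0,"ay":0,"az":0},{"claw":200,"tx":0,"ty":0,"tz":0.018,"ax":0,"ay":0,"az":0},{"claw":200,"tx":0,"ty":0,"tz":0.028,"ax":0,"ay":0,"az":0},{"claw":200,"tx":0,"ty":0,"tz":0.044,"ax":0,"ay":0,"az":0},{"claw":200,"tx":0,"ty":0,"tz":0.065,"ax":0,"ay":0,"az":0},{"claw":200,"tx":0,"ty":0,"tz":0.09,"ax":0,"ay":0,"az":0},{"claw":200,"tx":0,"ty":0,"tz":0.115,"ax":0,"ay":0,"az":0},{"claw":200,"tx":0,"ty":0,"tz":0.14,"ax":0,"ay":0,"az":0},{"claw":200,"tx":0,"ty":0,"tz":0.165,"ax":0,"ay":0,"az":0},{"claw":200,"tx":0,"ty":0,"tz":0.19,"ax":0,"ay":0,"az":0},{"claw":200,"tx":0,"ty":0,"tz":0.208,"ax":0,"ay":0,"az":0},{"claw":200,"tx":0,"ty":0,"tz":0.22,"ax":0,"ay":0,"az":0},{"claw":200,"tx":0,"ty":0,"tz":0.222,"ax":0,"ay":0,"az":0},{"claw":200,"tx":0,"ty":0,"tz":0.222,"ax":0,"ay":0,"az":0},{"claw":200,"tx":0,"ty":0,"tz":0.222,"ax":0,"ay":0,"az":0}]'
python3 - <<'E'
from h import *
import json
a=camera("wrist")[:,:,::-1];t=camera("top")[:,:,::-1];print(read_state()["ft_force"])
cv2.imwrite("pics/l1.png",cv2.resize(a,(560,420)));cv2.imwrite("pics/lt.png",t)
E
```

```text
clock: 11.13
ee_pos: [0.4378, -0.2009, 0.2484]
tool_rot: [0.576, 0.818, -0.0, -0.001]
ft_force: [0.2, 0.4, -3.9]
opening: 0.453
gripper_force: 25.0
[ 0.50508792  0.05364059 -3.86386639]
```

View pics/l1.png

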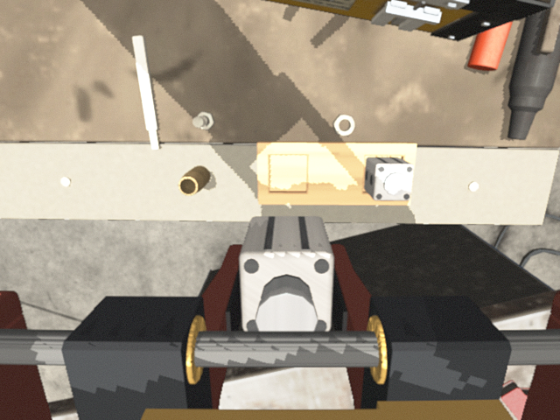

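The cylinder is held upright (3.9 N), the recess is empty and the good cylinder is still seated. Carry it over the tool box to above the tray, turning 4.6° to line up.

```bash
python3 -m pendant '[{"claw":200,"tx":0,"ty":0.01,"tz":0,"ax":0,"ay":0,"az":0},{"claw":200,"tx":0,"ty":0.03,"tz":0,"ax":0,"ay":0,"az":0},{"claw":200,"tx":0,"ty":0.06,"tz":0,"ax":0,"ay":0,"az":-0.02},{"claw":200,"tx":0,"ty":0.095,"tz":0,"ax":0,"ay":0,"az":-0.04},{"claw":200,"tx":0,"ty":0.13,"tz":0,"ax":0,"ay":0,"az":-0.06},{"claw":200,"tx":0,"ty":0.165,"tz":0,"ax":0,"ay":0,"az":-0.08},{"claw":200,"tx":0,"ty":0.2,"tz":0,"ax":0,"ay":0,"az":-0.08},{"claw":200,"tx":0,"ty":0.235,"tz":0,"ax":0,"ay":0,"az":-0.08},{"claw":200,"tx":-0.004,"ty":0.27,"tz":0,"ax":0,"ay":0,"az":-0.08},{"claw":200,"tx":-0.008,"ty":0.305,"tz":0,"ax":0,"ay":0,"az":-0.08},{"claw":200,"tx":-0.012,"ty":0.34,"tz":0,"ax":0,"ay":0,"az":-0.08},{"claw":200,"tx":-0.014,"ty":0.375,"tz":0,"ax":0,"ay":0,"az":-0.08},{"claw":200,"tx":-0.014,"ty":0.41,"tz":0,"ax":0,"ay":0,"az":-0.08},{"claw":200,"tx":-0.014,"ty":0.445,"tz":0,"ax":0,"ay":0,"az":-0.08},{"claw":200,"tx":-0.014,"ty":0.475,"tz":0,"ax":0,"ay":0,"az":-0.08},{"claw":200,"tx":-0.014,"ty":0.495,"tz":0,"ax":0,"ay":0,"az":-0.08},{"claw":200,"tx":-0.014,"ty":0.508,"tz":0,"ax":0,"ay":0,"az":-0.08},{"claw":200,"tx":-0.014,"ty":0.508,"tz":0,"ax":0,"ay":0,"az":-0.08},{"claw":200,"tx":-0.014,"ty":0.508,"tz":0,"ax":0,"ay":0,"az":-0.08},{"claw":200,"tx":-0.014,"ty":0.508,"tz":0,"ax":0,"ay":0,"az":-0.08}]'
```

```text
clock: 12.9
ee_pos: [0.424, 0.3061, 0.2495]
tool_rot: [0.608, 0.794, -0.0, 0.0]
ft_force: [-0.0, -0.3, -2.6]
opening: 0.455
gripper_force: 25.0
```

```bash
python3 - <<'E'
from h import *
T=get_calibration("top");S=get_calibration("scene");W=get_calibration("wrist")
for q in [(273,215),(291,413)]: print("boxT",plane(T,q,.163).round(4))
for q in [(268,198),(176,325)]: print("boxS",plane(S,q,.163).round(4))
print("cam",(-np.array(W["R"]).T@W["t"]).round(4),read_state()["ee_pos"])
E
```

```text
boxT [0.5355 0.1769 0.163 ]
boxT [0.1698 0.115  0.163 ]
boxS [0.5013 0.1688 0.163 ]
boxS [0.1681 0.1001 0.163 ]
cam [0.4028 0.3827 0.4118] [0.42404281 0.30605334 0.2495473 ]
```

The box edge is at y about 0.16, so the gripper body clears it by around 90 mm. Descending.

```bash
python3 -m pendant '[{"claw":200,"tx":0,"ty":0,"tz":-0.01,"ax":0,"ay":0,"az":0},{"claw":200,"tx":0,"ty":0,"tz":-0.03,"ax":0,"ay":0,"az":0},{"claw":200,"tx":0,"ty":0,"tz":-0.055,"ax":0,"ay":0,"az":0},{"claw":200,"tx":0,"ty":0,"tz":-0.08,"ax":0,"ay":0,"az":0},{"claw":200,"tx":0,"ty":0,"tz":-0.105,"ax":0,"ay":0,"az":0},{"claw":200,"tx":0,"ty":0,"tz":-0.13,"ax":0,"ay":0,"az":0},{"claw":200,"tx":0,"ty":0,"tz":-0.155,"ax":0,"ay":0,"az":0},{"claw":200,"tx":0,"ty":0,"tz":-0.177,"ax":0,"ay":0,"az":0},{"claw":200,"tx":0,"ty":0,"tz":-0.194,"ax":0,"ay":0,"az":0},{"claw":200,"tx":0,"ty":0,"tz":-0.206,"ax":0,"ay":0,"az":0},{"claw":200,"tx":0,"ty":0,"tz":-0.213,"ax":0,"ay":0,"az":0},{"claw":200,"tx":0,"ty":0,"tz":-0.217,"ax":0,"ay":0,"az":0},{"claw":200,"tx":0,"ty":0,"tz":-0.217,"ax":0,"ay":0,"az":0},{"claw":200,"tx":0,"ty":0,"tz":-0.217,"ax":0,"ay":0,"az":0}]'
python3 - <<'E'
from h import *
cv2.imwrite("pics/w5.png",camera("wrist")[:,:,::-1]);print(read_state()["ft_force"])
E
```

```text
clock: 14.07
ee_pos: [0.4246, 0.3071, 0.0336]
tool_rot: [0.608, 0.794, 0.001, 0.0]
ft_force: [-0.2, 0.4, -2.8]
opening: 0.453
gripper_force: 25.0
[-0.2180555   0.30645796 -2.94219123]
```

View pics/w5.png

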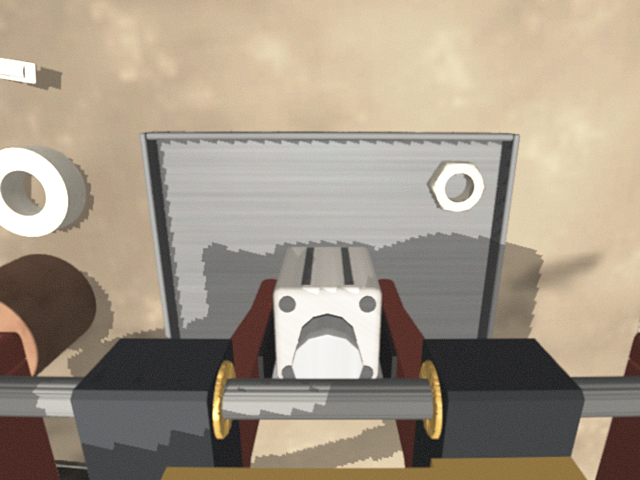

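The cylinder is square to the tray and centred in x (328 against 330), well clear of the nut at (456,187). Lower gently.

```bash
python3 -m pendant '[{"claw":200,"tx":0,"ty":0,"tz":-0.002,"ax":0,"ay":0,"az":0},{"claw":200,"tx":0,"ty":0,"tz":-0.004,"ax":0,"ay":0,"az":0},{"claw":200,"tx":0,"ty":0,"tz":-0.006,"ax":0,"ay":0,"az":0},{"claw":200,"tx":0,"ty":0,"tz":-0.008,"ax":0,"ay":0,"az":0},{"claw":200,"tx":0,"ty":0,"tz":-0.008,"ax":0,"ay":0,"az":0},{"claw":200,"tx":0,"ty":0,"tz":-0.008,"ax":0,"ay":0,"az":0}]'
```

```text
clock: 14.62
ee_pos: [0.4239, 0.3069, 0.0244]
tool_rot: [0.608, 0.794, -0.0, -0.0]
ft_force: [-0.1, 0.1, -2.9]
opening: 0.454
gripper_force: 25.0
```

```bash
python3 -m pendant '[{"claw":200,"tx":0,"ty":0,"tz":-0.0005,"ax":0,"ay":0,"az":0},{"claw":200,"tx":0,"ty":0,"tz":-0.001,"ax":0,"ay":0,"az":0},{"claw":200,"tx":0,"ty":0,"tz":-0.001,"ax":0,"ay":0,"az":0},{"claw":200,"tx":0,"ty":0,"tz":-0.001,"ax":0,"ay":0,"az":0}]'
```

```text
clock: 14.95
ee_pos: [0.4241, 0.307, 0.0236]
tool_rot: [0.608, 0.794, 0.0, -0.0]
ft_force: [0.3, 0.4, -2.4]
opening: 0.454
gripper_force: 25.0
```

```bash
python3 -m pendant '[{"claw":200,"tx":0,"ty":0,"tz":-0.0005,"ax":0,"ay":0,"az":0},{"claw":200,"tx":0,"ty":0,"tz":-0.001,"ax":0,"ay":0,"az":0},{"claw":200,"tx":0,"ty":0,"tz":-0.001,"ax":0,"ay":0,"az":0},{"claw":200,"tx":0,"ty":0,"tz":-0.001,"ax":0,"ay":0,"az":0}]'
```

```text
clock: 15.28
ee_pos: [0.4241, 0.307, 0.0227]
tool_rot: [0.608, 0.794, 0.0, 0.0]
ft_force: [1.5, -0.9, -3.4]
opening: 0.452
gripper_force: 25.0
```

```bash
python3 -m pendant '[{"claw":200,"tx":0,"ty":0,"tz":-0.0005,"ax":0,"ay":0,"az":0},{"claw":200,"tx":0,"ty":0,"tz":-0.0005,"ax":0,"ay":0,"az":0},{"claw":200,"tx":0,"ty":0,"tz":-0.0005,"ax":0,"ay":0,"az":0}]'
```

```text
clock: 15.53
ee_pos: [0.4241, 0.307, 0.0226]
tool_rot: [0.608, 0.794, 0.0, 0.0]
ft_force: [-2.3, -1.5, 2.2]
opening: 0.45
gripper_force: 25.0
```

Contact: the force went from -3 to +2 N at the expected height. Release, then rise.

```bash
python3 -m pendant '[{"claw":0,"tx":0,"ty":0,"tz":0,"ax":0,"ay":0,"az":0},{"claw":0,"tx":0,"ty":0,"tz":0,"ax":0,"ay":0,"az":0},{"claw":0,"tx":0,"ty":0,"tz":0,"ax":0,"ay":0,"az":0},{"claw":0,"tx":0,"ty":0,"tz":0,"ax":0,"ay":0,"az":0},{"claw":0,"tx":0,"ty":0,"tz":0,"ax":0,"ay":0,"az":0},{"claw":0,"tx":0,"ty":0,"tz":0,"ax":0,"ay":0,"az":0},{"claw":0,"tx":0,"ty":0,"tz":0,"ax":0,"ay":0,"az":0},{"claw":0,"tx":0,"ty":0,"tz":0,"ax":0,"ay":0,"az":0},{"claw":0,"tx":0,"ty":0,"tz":0.01,"ax":0,"ay":0,"az":0},{"claw":0,"tx":0,"ty":0,"tz":0.03,"ax":0,"ay":0,"az":0},{"claw":0,"tx":0,"ty":0,"tz":0.055,"ax":0,"ay":0,"az":0},{"claw":0,"tx":0,"ty":0,"tz":0.085,"ax":0,"ay":0,"az":0},{"claw":0,"tx":0,"ty":0,"tz":0.115,"ax":0,"ay":0,"az":0},{"claw":0,"tx":0,"ty":0,"tz":0.145,"ax":0,"ay":0,"az":0},{"claw":0,"tx":0,"ty":0,"tz":0.175,"ax":0,"ay":0,"az":0},{"claw":0,"tx":0,"ty":0,"tz":0.2,"ax":0,"ay":0,"az":0},{"claw":0,"tx":0,"ty":0,"tz":0.2,"ax":0,"ay":0,"az":0},{"claw":0,"tx":0,"ty":0,"tz":0.2,"ax":0,"ay":0,"az":0},{"claw":0,"tx":0,"ty":0,"tz":0.2,"ax":0,"ay":0,"az":0}]'
python3 - <<'E'
from h import *
a=camera("wrist")[:,:,::-1];t=camera("scene")[:,:,::-1]
cv2.imwrite("pics/f.png",np.hstack([cv2.resize(a,(400,300)),cv2.resize(t[250:400,340:540],(400,300))]))
E
```

```text
clock: 17.12
ee_pos: [0.4239, 0.3068, 0.2216]
tool_rot: [0.608, 0.794, -0.0, -0.0]
ft_force: [-0.8, -0.3, -0.4]
opening: 1.003
gripper_force: 0.0
```

View pics/f.png

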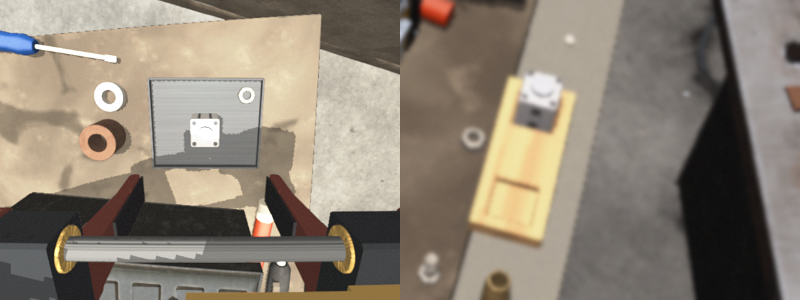

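The jamming cylinder stands upright in the middle of the tray (205,133). The good one is in its recess with its pad low (540,85).

```bash
python3 -c "from station import *; print(job_done())"
```

```text
the job is handed in; nothing more can be done
None
```

Job handed in at about 17 s of the 61 s limit: the cylinder at (0.438, -0.201) jammed and now stands upright and released in the scrap tray, while the good one stays in its recess with its rod fully home.

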